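# Load a jaw cast into a light-curing box and close its damped hood

## Task

Load the light-curing box and shut it: set the plaster jaw cast down fully home between the pins on the tray, its straight heel to the front, and let go. Then push the standing hood forward past upright, let go, and let its own weight swing it down untouched; when it has come to rest ajar on its buffers, press its front lip down gently until the catch snaps and holds it shut. Leave the other things on the bench where they are.

Things in the scene. Friction and masses are not known exactly. Their poses are not given: they have to be found in the camera images.
- model: the loose plaster jaw cast, the only one right of the curing box, 120 g. Solid base 14 mm high, sides drawing in about 2 mm to the top; teeth to 29 mm. Origin: centre of the underside, z up; x runs from the straight heel (x = -29 mm, 60 mm wide) to the nose (x = +29 mm, flat 22 mm wide); widest (65 mm) at x = -25 mm, slanting in from x = 0. Grasp the base across heel and nose (59 mm)
- unit: the light-curing box, fixed to the bench left of the cast: base housing 156 mm (its x) by 170 mm (its y), open-topped chamber 124 by 140 mm in the middle, rim 40 mm above the bench, hood hinged along its rear rim. Origin: centre of its underside on the bench; x points to the rear, y to the left, z up; its front with keys and catch faces -x
- nest (a point): middle of the pin nest on the tray, 13 mm above the bench, axes as the box. The cast is home when its origin and axes agree with it: heel in front. Six round-headed 6 mm pins, 8.5 mm high, stand round the base, 1.5 mm clear: at the heel (y = -21, +21 mm), the sides (x = -20 mm, y = -37, +37 mm) and the slanting nose sides (x = 25 mm, y = -24, +24 mm); middle of heel and nose free for fingers
- hood (a joint): angle of the hood, rad: 0 level shut, 1.57 upright; starts leaning back at 1.8 to 1.92 (rear stop). Left alone it settles back above about 1.6, stands still for a way below that, and from somewhere between 1.15 and 0.95, by its unmeasured weight (about 0.45 kg), goes down by itself in 2 to 6 s (fluid damper, 0.55 N m s/rad) to rest ajar at 0.05 to 0.1 on two sprung buffers. Read to 0.01
- hood_hinge (a point): middle of the hinge axis, 74 mm behind the nest, 42 mm above the bench; turns with the hood. In its frame y is the axis; the hood is a shell with its open underside at z = 0 and its outer face at z = 26 mm, 170 mm wide, from x = 4 mm to the free edge at x = -152 mm, the lip to x = -170 mm. Standing open, the outer face looks to the rear
- hood_edge (a point): middle of the hood's free edge on its outer face, 152 mm from the hinge axis, 26 mm off the hood's open plane; turns with the hood. With the hood leaning back it is about 0.18 m above the bench, and the lip's tip at 0.19 m, rising to 0.21 m as the hood comes upright; push it forward there from behind, 2 to 6 N do. Never push the hood anywhere with more than 20 N
- hood_lip (a point): point on the top of the hood's front lip, 160 mm from the hinge, in the middle, where it is pressed down; turns with the hood. The lip is flush with the hood's outer face, 70 mm wide and 8 mm thick, and stands 18 mm out from the hood's front; with the hood flat shut this point is 68 mm above the bench
- catch (a point): nominal place of the spring catch's nose, a steel hook in the middle of the box's front. Pressed at the lip with 6 to 13 N the hood's steel bar slips under it, and the force gives way a little; released, the hood then stays below 0.045 rad. Each catch is set up to 2.6 mm higher or lower, unmeasured: it snaps somewhere from 0.035 to -0.005 rad, and 1 mm lower at the lip the bar bottoms hard
- jar_near: bystander: white screw-lid powder jar, 36 mm across, 41 mm high, in front of the flat press; origin: centre of its underside
- jar_small: bystander: white screw-lid powder jar, 32 mm across, 37 mm high, in front of the flat press; origin: centre of its underside
- shade_guide: bystander: shade guide, a bar 122 mm long (its y) and 44 mm high with a row of tooth samples, on the glass plate on the right; origin: centre of its underside
- brush: bystander: thin brush 144 mm long (along its y) lying on the glass plate on the right; origin: middle of its underside
- carver: bystander: steel wax carver 174 mm long (along its y) lying on the right of the curing box, nearly along world x; origin: middle of its underside
- tweezers: bystander: steel tweezers 133 mm long (along their y) lying on the left behind the curing box; origin: middle of the underside

How it is judged:
By the outcome, as a careful person would: the job done as asked, in the order asked, and still so for the second after the job is handed in, with the robot touching nothing.
It also fails if it takes over 72 s, if anything falls off the work surface, if the arm or the gripper's body presses on something with over 40 N, if the wrist force passes 120 N, or if a joint passes its speed limit or range.

## Robot

A 6-joint arm with a two-finger parallel gripper is mounted at the origin on a cart in front of the work surface, level with it; the furniture and walls round the work are solid. World frame = base frame: x ahead of the robot, y to its left, z up, the work surface at z = 0. Lengths are in m, angles in rad, forces in N, time in s.
With the tool pointing down it reaches from about 0.35 to 0.85 m from the base axis. Payload 8.1 kg.
Tool frame: the origin (TCP) lies between the finger pads; the fingertips stand 11 mm ahead of it and the grasp point (between the pads) lies 8 mm behind it (robot.tips_ahead is the distance from the TCP to the fingertips, in m); z points along the fingers, y is the line along which they close (so a half turn about z gives the same grasp; the last joint's range is limited). The gripper opens to 93 mm and grips with 3 to 60 N. Pads are 15 mm wide; open, the fingers measure 128 mm over their backs; the gripper's body (75 mm by 188 mm) begins 65 mm behind the grasp point.
Start: joints at [1.057, 0.13, 1.488, -0, 1.523, -0.085], TCP at [0.249, 0.546, 0.23] pointing down, gripper open.
Joint ranges: [-2.96, 2.96], [-0.89, 2.26], [0.02, 2.5], [-1.34, 4.48], [0, 2.73], [-2.66, 2.66]. Speed limits (rad/s): [2.39, 2.39, 2.79, 3.14, 3.14, 3.14].

## Interface

Orientations are given as a rotation vector (axis times angle).
In Python, from plant import robot gives the robot as it stands. The module is installed in compiled form; this text tells all that it offers.
- The arm moves only by the tool move_arm, never from a script. Its argument "deltas" is one flat list of numbers, 7 for each row, row after row: the shift along the tool's x, y, z in m, then the turn, a rotation vector about the tool's x, y, z in rad, then the opening, from 0 (shut) to 1 (fully open). A call has 1 to 12 rows; each row is the pose to reach, as a shift and turn from the pose commanded when the call began, along the tool's axes at that moment; what a row does not reach only later rows make up. A row lasts 1/8 s, in which the tool goes at most 62.5 mm and 10.7 degrees, less where a joint would pass 70% of its speed; a pose out of reach is approached as far as the arm can. A call with a gripper value outside its range is refused whole. The fingers move at their own pace and stop on an object; "squeeze" is the grip in N (left out, the last holds). Time passes only in rows, so rows that repeat a pose let the fingers close. It gives the time, the measured TCP pose, the force, the opening and the grip force at its end, in the units of the state.
- robot.read_state(): the state, without advancing time (a new reading comes with each control period).
- robot.read_camera(name): name is "scene" or "top" or "wrist"; returns (picture, depth): 420x560x3 uint8, red, green, blue; 420x560 float32, m along the optical axis (not along the pixel's ray), 0 where there is no reading.
- robot.camera_model(name): a dict with "K" (3x3 intrinsics, pixels), "R" (3x3) and "t" (3): a world point X has camera coordinates R X + t; the wrist camera has in their place "tool_from_camera" (4x4, takes a point from camera to tool coordinates, whose origin is the TCP and whose axes are the flange's). Camera axes: x right, y down, z forward; pixel columns grow to the right and rows downward; lengths in m; the calibration is good to about 2 mm. A picture is of the moment at which its call begins: read the wrist's pose just before it. camera_model takes no time and is no camera call.
- robot.close_job(): hands the job in; it is judged then, once.
Trained networks look in the newest picture that a camera, given by its name, has taken for a name from the list of things; names that differ only in an ending like _2 or _b are one class to them, and where a whole thing is asked for, a point or a joint stands for the part that bears it (a point fixed in the world has none). Each returns a list of dicts, best first, with "confidence" (0 to 1); they miss things now and then, are a little off and sometimes report something else, mostly with a low value. They report only what shows in the picture. A call takes as long as a camera call.
- robot.recognise(camera, label): "uv" ([column, row] in pixels, amid what is visible of it).
The state is a dict: "t": time; "q": joint angles; "dq": joint speeds; "joint_torque": joint torques, N m; "tool_pos": TCP position; "orientation": TCP orientation; "force": force on the tool from outside, world axes, zero at the start; "wrist_torque": the same for the moment, N m; "opening": finger opening in m; "gripper_force": force on a finger pad.
Only numpy, scipy, OpenCV 4.12 (cv2) and the standard library are available. Lean on these libraries where they do the work, as an engineer would, in place of code of your own. Each camera call takes 0.05 s, during which the arm holds its last target. There are 200 camera calls.

## Working session

There is one attempt and no reset: what is moved stays moved. The work goes in short steps, Python scripts to look and compute and a tool call to move; the robot and the scene stay as the last step left them, time stands still between calls to the robot, and variables do not carry over. Pictures are saved under pics/ and viewed, at most 10 in all, crops included, and the job is handed in when it is done.

Besides the shell and the picture viewer there is one more tool, called after "Call:" as name(argument=value, ...), one argument or row to a line, values as JSON. move_arm: Moves the arm, as the interface text tells. Its arguments: {"type":"object","properties":{"deltas":{"type":"array","items":{"type":"number"}},"squeeze":{"type":"number"}},"required":["deltas"]}

```bash
mkdir -p pics
cat > h.py <<'E'
import numpy as np,cv2
from scipy.spatial.transform import Rotation as Ro
from plant import robot
def shot(n):
    st=robot.read_state(); im,d=robot.read_camera(n); m=robot.camera_model(n); K=m["K"]
    if n=="wrist":
        T=np.eye(4);T[:3,:3]=Ro.from_rotvec(st["orientation"]).as_matrix();T[:3,3]=st["tool_pos"]
        W=T@m["tool_from_camera"]
    else:
        W=np.eye(4);W[:3,:3]=np.array(m["R"]).T;W[:3,3]=-np.array(m["R"]).T@np.array(m["t"])
    v,u=np.indices(d.shape)
    P=np.stack([(u-K[0][2])/K[0][0]*d,(v-K[1][2])/K[1][1]*d,d],-1)@W[:3,:3].T+W[:3,3]
    P[d==0]=np.nan
    return im,P
def save(im,f): cv2.imwrite("pics/"+f,im[:,:,::-1])
def S():
    s=robot.read_state(); print({k:np.round(s[k],4).tolist() for k in("t","q","tool_pos","orientation","force","opening","gripper_force")})
E
python3 - <<'E'
from h import *
S(); print(Ro.from_rotvec(robot.read_state()["orientation"]).as_matrix().round(3))
a,P=shot("top"); 
for l in ["model","unit","hood_edge","jar_near","carver"]: 
    for r in robot.recognise("top",l)[:2]: 
        c,w=map(int,r["uv"]); print(l,r["uv"],r["confidence"],P[w,c].round(4))
np.save("top.npy",P)
b,Q=shot("scene"); np.save("scene.npy",Q)
save(a,"top0.png");save(b,"scene0.png")
print(robot.tips_ahead)
E
```

```text
{'t': 0.0, 'q': [1.0566, 0.1312, 1.4893, 0.0, 1.5229, -0.0854], 'tool_pos': [0.2492, 0.5452, 0.2286], 'orientation': [-0.6683, -3.0691, 0.0027], 'force': [-0.4215, -0.0901, -0.0617], 'opening': 0.0931, 'gripper_force': 0.0}
[[-0.909  0.416 -0.001]
 [ 0.416  0.909 -0.002]
 [ 0.    -0.002 -1.   ]]
model [351.8, 232.9] 0.66 [ 0.4374 -0.1645  0.0179]
unit [227.6, 198.9] 0.7 [0.5422 0.2603 0.0354]
unit [222.9, 179.4] 0.45 [0.5924 0.2705 0.1029]
hood_edge [231.0, 199.1] 0.46 [0.5427 0.2489 0.0162]
jar_near [305.9, 202.9] 0.53 [ 0.5342 -0.0061  0.0358]
carver [281.6, 221.8] 0.61 [0.472  0.0746 0.0025]
0.011
```

View pics/top0.png

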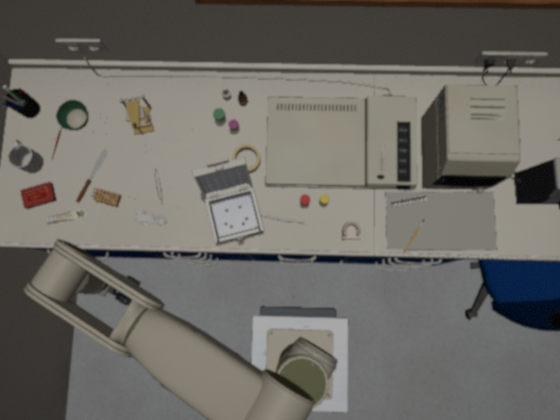

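View pics/scene0.png

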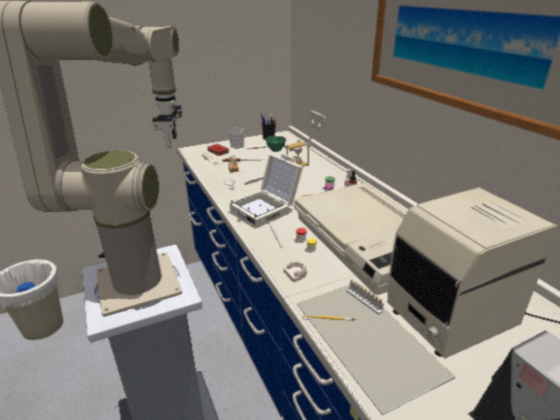

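The top view shows the open box tray at about (235,215) with its hood behind it at (223,180). The cast is at (351,232) and the carver at (283,219) lies between them. The scene view agrees.

Run:
```python
from h import *
P=np.load("top.npy");print(robot.camera_model("wrist")["tool_from_camera"].__repr__())
for n in("top","scene"):
    P=np.load(n+".npy")
    m=(P[...,2]>.03)&(P[...,2]<.05)&(P[...,0]>.35)&(P[...,0]<.7)&(P[...,1]>.08)&(P[...,1]<.4)
    p=P[m]; print(n,len(p),p.min(0),p.max(0),cv2.minAreaRect(p[:,:2].astype(np.float32)))
    m=(P[...,2]>.08)&(P[...,2]<.25)&(P[...,0]>.35)&(P[...,0]<.75)&(P[...,1]>.08)&(P[...,1]<.4)
    p=P[m]; print(len(p),p.min(0),p.max(0)); c=p.mean(0); print(c,np.linalg.svd(p-c,full_matrices=False)[2][2])
    m=(P[...,2]>.008)&(P[...,2]<.04)&(np.hypot(P[...,0]-.437,P[...,1]+.165)<.06)
    p=P[m]; print("cast",len(p),p.min(0),p.max(0),cv2.minAreaRect(p[:,:2].astype(np.float32)))
```

```text
array([[-7.97877012e-04, -9.54322030e-01, -2.98778893e-01,
         8.45402910e-02],
       [ 9.99999663e-01, -8.19432665e-04, -5.31299207e-05,
        -1.23369226e-03],
       [-1.94126131e-04, -2.98778835e-01,  9.54322362e-01,
        -1.54468044e-01],
       [ 0.00000000e+00,  0.00000000e+00,  0.00000000e+00,
         1.00000000e+00]])
top 1102 [0.38709631 0.08668464 0.03014535] [0.69940884 0.33653396 0.04993012] ((0.5292823314666748, 0.22261908650398254), (0.22819089889526367, 0.3120308816432953), 72.53535461425781)
1848 [0.54677609 0.0800092  0.08005749] [0.74971728 0.35247245 0.2040458 ]
[0.62654228 0.20661597 0.12446659] [-0.6570906  -0.44324964  0.60972264]
cast 274 [ 0.38692021 -0.19586652  0.00805723] [ 0.49415177 -0.11766581  0.03667435] ((0.43390190601348877, -0.16946065425872803), (0.10262485593557358, 0.07387115806341171), 32.201629638671875)
scene 736 [0.38619816 0.08501631 0.03002984] [0.60267443 0.33688655 0.04999493] ((0.49774226546287537, 0.19383686780929565), (0.19473819434642792, 0.2571157217025757), 14.978620529174805)
1308 [0.54612729 0.08005456 0.08000276] [0.74877013 0.34833731 0.19772855]
[0.61587909 0.23116282 0.12602467] [-0.81656807 -0.37345729  0.44016616]
cast 302 [ 0.41279939 -0.20348105  0.00816662] [ 0.47096088 -0.13905247  0.03198606] ((0.44203975796699524, -0.1706167608499527), (0.056450895965099335, 0.06314387172460556), 3.5486302375793457)
```

Call:
move_arm(
  deltas=[-0.04, -0.02, -0.02, 0, 0, 0.13, 1, -0.08, -0.04, -0.05, 0, 0, 0.26, 1, -0.13, -0.06, -0.07, 0, 0, 0.39, 1, -0.18, -0.08, -0.07, 0, 0, 0.52, 1, -0.23, -0.11, -0.07, 0, 0, 0.65, 1, -0.27, -0.13, -0.07, 0, 0, 0.78, 1, -0.31, -0.15, -0.07, 0, 0, 0.92, 1, -0.31, -0.15, -0.07, 0, 0, 0.92, 1, -0.31, -0.15, -0.07, 0, 0, 0.92, 1],
)

```text
t: 1.48
tool_pos: [0.4688, 0.2806, 0.2996]
orientation: [-1.96, -2.454, -0.0]
force: [0.2, 0.4, -0.0]
opening: 0.0926
gripper_force: 0.0
```

Run:
```python
from h import *
S()
a,P=shot("wrist"); np.save("w1.npy",P); save(a,"w1.png")
for l in ["unit","hood","hood_edge","hood_lip","nest","catch","hood_hinge"]: 
    for r in robot.recognise("wrist",l)[:1]: 
        c,w=map(int,r["uv"]); print(l,r["uv"],r["confidence"],P[w,c].round(4))
```

```text
{'t': 1.475, 'q': [0.4452, -0.0336, 1.5311, 0.0005, 1.6443, 0.2224], 'tool_pos': [0.4688, 0.2806, 0.2996], 'orientation': [-1.9603, -2.4543, -0.0001], 'force': [0.2484, 0.3908, -0.0319], 'opening': 0.0926, 'gripper_force': 0.0}
unit [346.9, 211.9] 0.96 [0.5558 0.2518 0.0433]
hood [412.3, 216.2] 0.97 [0.6003 0.2845 0.1294]
hood_edge [413.2, 213.5] 0.76 [0.5992 0.2882 0.1315]
hood_lip [413.2, 216.6] 0.69 [0.6004 0.2851 0.1313]
nest [347.7, 208.2] 0.58 [0.5554 0.2565 0.0454]
catch [343.8, 210.7] 0.67 [0.5527 0.2512 0.0394]
hood_hinge [418.2, 214.2] 0.6 [0.6018 0.2895 0.137 ]
```

View pics/w1.png

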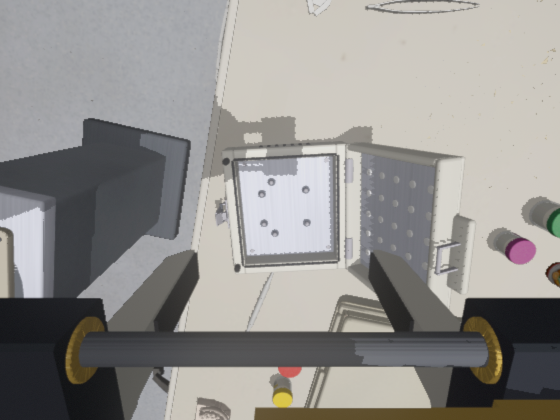

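The wrist view shows the pins at about (262,194), (264,223), (271,181), (275,234), (306,189) and (307,223). The hinge lies along column 345 and the leaning hood spans columns 350–465.

```bash
cat >> h.py <<'E'
from scipy.optimize import least_squares
PINS=np.array([[-33.5,21],[-33.5,-21],[-20,37],[-20,-37],[25,24],[25,-24]])/1000
def cam():
    st=robot.read_state(); m=robot.camera_model("wrist")
    T=np.eye(4);T[:3,:3]=Ro.from_rotvec(st["orientation"]).as_matrix();T[:3,3]=st["tool_pos"]
    return np.array(m["K"]),T@m["tool_from_camera"],T
def ray(uv,z,K,W):
    uv=np.atleast_2d(uv); d=np.c_[(uv-K[:2,2])/[K[0,0],K[1,1]],np.ones(len(uv))]@W[:3,:3].T
    return W[:3,3]+d*((z-W[2,3])/d[:,2])[:,None]
def proj(X,K,W):
    c=(np.atleast_2d(X)-W[:3,3])@W[:3,:3]; return c[:,:2]/c[:,2:]*[K[0,0],K[1,1]]+K[:2,2]
def blobs(im,guess,r=5):
    g=cv2.GaussianBlur(cv2.cvtColor(im,cv2.COLOR_RGB2GRAY).astype(float),(0,0),.6); out=[]
    for u,v in guess:
        for _ in range(4):
            a,b=int(round(u)),int(round(v)); w=g[b-r:b+r+1,a-r:a+r+1]; w=np.clip(np.median(w)-10-w,0,None)
            yy,xx=np.mgrid[b-r:b+r+1,a-r:a+r+1]; 
            if w.sum()>0: u,v=(w*xx).sum()/w.sum(),(w*yy).sum()/w.sum()
        out.append((u,v))
    return np.array(out)
def fit2(M,X,sx=None):
    f=lambda p:(M@np.array([[np.cos(p[2]),np.sin(p[2])],[-np.sin(p[2]),np.cos(p[2])]])+p[:2]-X).ravel()
    s=least_squares(f,[*X.mean(0),0.2],loss="soft_l1",f_scale=.001); return s.x,f(s.x).reshape(-1,2)
E
python3 - <<'E'
from h import *
K,W,T=cam(); print(K[0,0],K[1,1],K[:2,2]); im=cv2.imread("pics/w1.png")[:,:,::-1]
g=[(262,194),(264,223),(271,181),(275,234),(306,189),(307,223)]
b=blobs(im,g); print(b.round(1)); X=ray(b,.0185,K,W)[:,:2]; p,r=fit2(PINS,X); print(p.round(4),(r*1000).round(1).tolist())
print("tcp px",proj(T[:3,3]+T[:3,2]*.011,K,W))
P=np.load("w1.npy")
c,s=np.cos(p[2]),np.sin(p[2]); L=(P[...,:2]-p[:2])@np.array([[c,-s],[s,c]])
z=P[...,2]; m=(L[...,0]>.07)&(L[...,0]<.2)&(abs(L[...,1])<.09)&(z>.06)&(z<.22)
for zz in np.arange(.06,.21,.02):
    k=m&(abs(z-zz)<.01); 
    if k.sum()>5: print(round(zz,2),k.sum(),np.percentile(L[k][:,0],[2,50,98]).round(4),np.percentile(L[k][:,1],[2,98]).round(3))
k=(abs(L[...,1])<.02)&(L[...,0]<.2)&(L[...,0]>.06); 
q=np.c_[L[k][:,0],z[k]]; q=q[np.argsort(-q[:,1])][:60:4]; print(q.round(3).tolist())
bf=z<.055; k=bf&(z>.034)&(abs(L[...,1])<.1)&(abs(L[...,0])<.1); print("rim",np.percentile(L[k],[1,99],axis=0).round(4),np.median(z[k]))
k=(abs(L[...,0])<.015)&(abs(L[...,1])<.015);print("tray z",np.median(z[k]))
k=(L[...,0]>-.02)&(L[...,0]<.02)&(L[...,1]>.12)&(L[...,1]<.2);print("bench z",np.median(z[k]))
E
```

```text
336.9634834849517 336.9634834849517 [283.39785984 209.45947887]
[[261.4 192.9]
 [263.6 222.3]
 [270.9 181. ]
 [274.5 232.2]
 [305.  188.7]
 [306.2 221.7]]
[0.4832 0.2341 0.2786] [[-0.0, 0.2], [0.1, -0.1], [-0.5, 0.6], [-0.1, -0.9], [-0.0, 0.7], [0.5, -0.7]]
tcp px [[286.13069794 264.78092947]]
0.06 685 [0.0822 0.1023 0.1052] [-0.081  0.082]
0.08 1254 [0.0866 0.1076 0.1122] [-0.082  0.082]
0.1 1347 [0.0936 0.1152 0.1195] [-0.081  0.082]
0.12 1491 [0.102  0.1226 0.1267] [-0.034  0.082]
0.14 1897 [0.1095 0.1299 0.134 ] [-0.04   0.082]
0.16 641 [0.1149 0.1333 0.1414] [-0.041  0.083]
0.18 4191 [0.1241 0.1373 0.1485] [-0.048  0.082]
0.2 1009 [0.125 0.149 0.155] [-0.034  0.031]
[[0.127, 0.196], [0.126, 0.196], [0.151, 0.195], [0.126, 0.195], [0.125, 0.195], [0.151, 0.195], [0.126, 0.195], [0.149, 0.195], [0.151, 0.195], [0.151, 0.195], [0.149, 0.195], [0.151, 0.195], [0.152, 0.195], [0.149, 0.195], [0.149, 0.195]]
rim [[-0.0858 -0.0853]
 [ 0.0987  0.0823]] 0.0400607492660191
tray z 0.012356559245556314
bench z -0.0005247922534938054
```

Call:
move_arm(
  deltas=[-0.05, -0.015, 0, 0, 0, 0, 1, -0.1, -0.03, 0.01, 0, 0, 0, 1, -0.15, -0.05, 0.025, 0, 0, 0, 1, -0.2, -0.065, 0.04, 0, 0, 0, 1, -0.25, -0.08, 0.055, 0, 0, 0, 1, -0.3, -0.1, 0.07, 0, 0, 0, 1, -0.35, -0.115, 0.085, 0, 0, 0, 1, -0.4, -0.13, 0.1, 0, 0, 0, 1, -0.4, -0.13, 0.1, 0, 0, 0, 1, -0.4, -0.13, 0.1, 0, 0, 0, 1],
)

```text
t: 3.12
tool_pos: [0.4304, -0.138, 0.1998]
orientation: [-1.962, -2.453, -0.001]
force: [0.3, -0.3, 0.2]
opening: 0.0929
gripper_force: 0.0
```

Run:
```python
from h import *
S()
a,P=shot("wrist"); np.save("w2.npy",P); save(a,"w2.png")
for r in robot.recognise("wrist","model")[:2]: 
        c,w=map(int,r["uv"]); print(r["uv"],r["confidence"],P[w,c].round(4))
```

```text
{'t': 3.125, 'q': [-0.4242, -0.2665, 1.9214, 0.0005, 1.4868, -0.6457], 'tool_pos': [0.4304, -0.138, 0.1998], 'orientation': [-1.9623, -2.453, -0.0008], 'force': [0.2911, -0.2905, 0.2431], 'opening': 0.0929, 'gripper_force': 0.0}
[291.2, 214.8] 0.73 [ 0.4431 -0.1644  0.013 ]
```

View pics/w2.png

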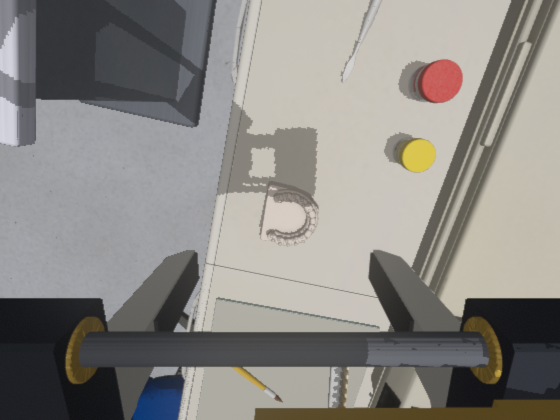

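The cast is at about (291,215), with its straight heel on the left (the line from (268,184) to (262,238)) and its nose to the right. The tool already lines up with it approximately.

```bash
cat > fit.py <<'E'
from h import *
POLY=np.array([[-29,30],[-25,32.5],[0,32.5],[29,11],[29,-11],[0,-32.5],[-25,-32.5],[-29,-30]])/1000
def fitcast(P,c0,yaw0,zlo,zhi,R=.05):
    """poly fit of hull of points in z band, inset free"""
    m=(P[...,2]>zlo)&(P[...,2]<zhi)&(np.hypot(P[...,0]-c0[0],P[...,1]-c0[1])<R)
    m=cv2.morphologyEx(m.astype(np.uint8),cv2.MORPH_OPEN,np.ones((2,2)))>0
    q=P[m][:,:2].astype(np.float32); h=cv2.convexHull(q)[:,0]
    h=np.concatenate([h[i]+(np.roll(h,-1,0)[i]-h[i])*np.linspace(0,1,1+max(1,int(np.linalg.norm(np.roll(h,-1,0)[i]-h[i])/.0015)),endpoint=False)[:,None] for i in range(len(h))])
    n=np.roll(POLY,-1,0)-POLY; n=np.c_[n[:,1],-n[:,0]]; n=-n/np.linalg.norm(n,axis=1)[:,None]; n=np.where(((POLY*n).sum(1)<0)[:,None],-n,n); d=(n*POLY).sum(1)
    def f(p):
        c,s=np.cos(p[2]),np.sin(p[2]); L=(h-p[:2])@np.array([[c,-s],[s,c]])
        return ((L@n.T-d).max(1)+p[3])
    s=least_squares(f,[*q.mean(0),yaw0,.001],loss="soft_l1",f_scale=.0007); return s.x,np.sqrt((f(s.x)**2).mean()),len(q)
E
python3 - <<'E'
from fit import *
P=np.load("w2.npy"); K,W,T=cam()
print("tool yaw",np.arctan2(T[1,1],T[0,1]))
for lo,hi in((.004,.035),(.0115,.017),(.004,.017)):
    p,e,n=fitcast(P,(.443,-.167),.2,lo,hi); print(lo,hi,p.round(4),e,n)
E
```

```text
tool yaw 0.22356155439721573Traceback (most recent call last):
  File "<stdin>", line 5, in <module>
  File "fit.py", line 13, in fitcast
    s=least_squares(f,[*q.mean(0),yaw0,.001],loss="soft_l1",f_scale=.0007); return s.x,np.sqrt((f(s.x)**2).mean()),len(q)
    return func(*args, **kwargs)
    raise ValueError("Initial guess is outside of provided bounds")
ValueError: Initial guess is outside of provided bounds
```

```bash
sed -i 's/np.ones((2,2)))>0/np.ones((3,3)))>0/' fit.py
python3 - <<'E'
from fit import *
P=np.load("w2.npy"); K,W,T=cam()
print("tool yaw",np.arctan2(T[1,1],T[0,1]))
for lo,hi in((.004,.035),(.0115,.017),(.004,.017)):
    p,e,n=fitcast(P,(.443,-.167),.2,lo,hi); print(lo,hi,p.round(4),e,n)
    d=T[:3,:3].T@(np.r_[p[:2],0]-T[:3,3]); print("tool-frame",d.round(4))
E
```

```text
tool yaw 0.22356155439721573
0.004 0.035 [ 4.429e-01 -1.661e-01  7.890e-02  4.000e-04] 0.0012803044196218693 2818
tool-frame [-0.0307  0.0052  0.2002]
0.0115 0.017 [ 0.4371 -0.1671  0.0413  0.0061] 0.0018107556471826545 1387
tool-frame [-0.0304 -0.0006  0.2002]
0.004 0.017 [ 0.438  -0.1646  0.0462  0.0045] 0.0021631489290983145 1521
tool-frame [-0.0281  0.0008  0.2002]
```

```bash
cat > ov.py <<'E'
from fit import *
def overlay(im,p,z0,K,W,name,box):
    u0,v0,w=box; k=560//w; c=cv2.resize(im[v0:v0+w,u0:u0+w],None,fx=k,fy=k,interpolation=cv2.INTER_CUBIC).copy()
    R=np.array([[np.cos(p[2]),np.sin(p[2])],[-np.sin(p[2]),np.cos(p[2])]])
    for z,s,col in((0,1,(255,0,0)),(.014,30/32,(0,255,0))):
        q=proj(np.c_[POLY*s@R+p[:2],np.full(8,z+z0)],K,W)
        cv2.polylines(c,[(((q-[u0,v0]+.5)*k)).astype(np.int32)],True,col,1)
    save(c,name)
E
python3 - <<'E'
from ov import *
P=np.load("w2.npy"); K,W,T=cam()
overlay(cv2.imread("pics/w2.png")[:,:,::-1],[.4429,-.1661,.09],0,K,W,"ov1.png",(250,170,80))
E
```

```text
(no output)
```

View pics/ov1.png

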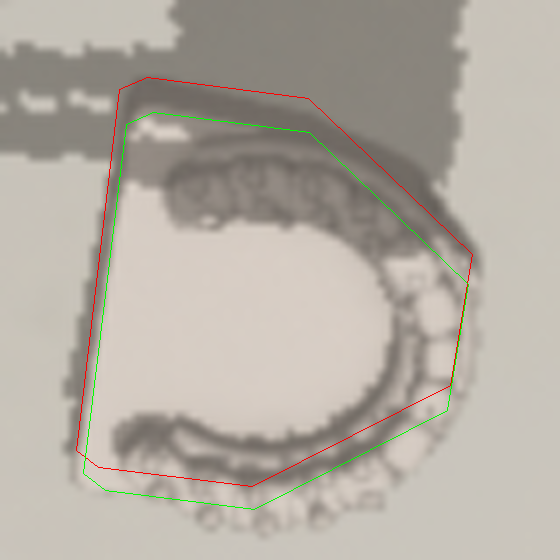

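Call:
move_arm(
  deltas=[-0.015, 0.003, 0.03, 0, 0, 0.07, 1, -0.03, 0.006, 0.07, 0, 0, 0.144, 1, -0.03, 0.006, 0.11, 0, 0, 0.144, 1, -0.03, 0.006, 0.145, 0, 0, 0.144, 1, -0.03, 0.006, 0.17, 0, 0, 0.144, 1, -0.03, 0.006, 0.186, 0, 0, 0.144, 1, -0.03, 0.006, 0.186, 0, 0, 0.144, 0.55, -0.03, 0.006, 0.186, 0, 0, 0.144, 0.5, -0.03, 0.006, 0.186, 0, 0, 0.144, 0.3, -0.03, 0.006, 0.186, 0, 0, 0.144, 0.3, -0.03, 0.006, 0.186, 0, 0, 0.144, 0.3],
  squeeze=20,
)

```text
t: 4.6
tool_pos: [0.4433, -0.1667, 0.0144]
orientation: [2.133, 2.305, 0.001]
force: [-0.3, 1.6, 5.5]
opening: 0.0574
gripper_force: 20.1
```

Call:
move_arm(
  deltas=[0, 0, -0.01, 0, 0, 0, 0.3, 0, 0, -0.04, 0, 0, 0, 0.3, 0, 0, -0.08, 0, 0, 0, 0.3, 0, 0, -0.11, 0, 0, 0, 0.3, 0, 0, -0.11, 0, 0, 0, 0.3, 0, 0, -0.11, 0, 0, 0, 0.3],
)

```text
t: 5.35
tool_pos: [0.4421, -0.1661, 0.1227]
orientation: [-2.132, -2.305, 0.001]
force: [-1.0, -0.3, -1.2]
opening: 0.0571
gripper_force: 19.8
```

Run:
```python
from ov import *
S()
a,P=shot("wrist"); K,W,T=cam(); np.save("w3.npy",P)
# cast underside expected at TCP z -0.0144
yaw=np.arctan2(T[1,1],T[0,1]); z0=T[2,3]-.0142; print(yaw,z0,proj(T[:3,3],K,W))
overlay(a,[T[0,3],T[1,3],yaw],z0,K,W,"ov2.png",(216,210,140))
```

```text
{'t': 5.35, 'q': [-0.468, -0.1409, 1.9574, -0.0001, 1.3263, -0.5459], 'tool_pos': [0.4421, -0.1661, 0.1227], 'orientation': [-2.1324, -2.3054, 0.0006], 'force': [-1.0374, -0.2935, -1.1937], 'opening': 0.0571, 'gripper_force': 19.7792}
0.07791840136484697 0.10791685395583153 [[286.14533163 274.22826922]]
```

View pics/ov2.png

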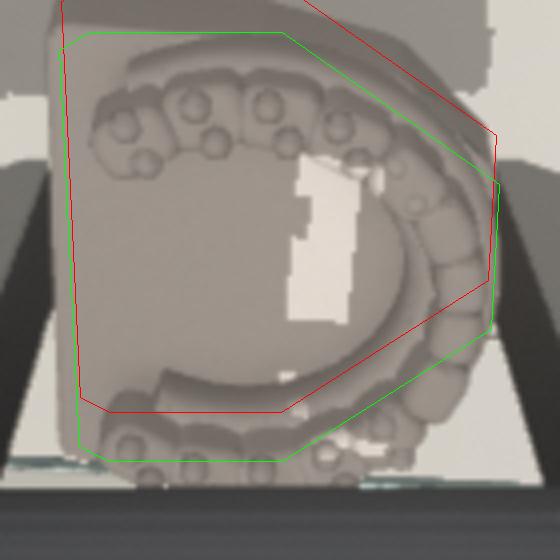

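The held cast shows up between the fingers, with the heel edge at columns 52–62 and the nose at about 497. The overlay sits roughly 10 px (of the 4× crop) too far right, so there is a hand-eye offset of about 2 mm along tool y. I'll quantify it.

Run:
```python
from ov import *
P=np.load("w3.npy"); K,W,T=cam()
L=(P-T[:3,3])@T[:3,:3]
pl=(abs(L[...,1])<.02)&(abs(L[...,0])<.012)&(abs(L[...,2])<.01)
print("plateau z",np.percentile(L[pl][:,2],[10,50,90]).round(4))
for v in range(225,312,10):
    r=L[v]; ok=(r[:,2]>-.03)&(r[:,2]<.012)&(abs(r[:,1])<.045)
    u=np.where(ok)[0]; print(v, u.min(),u.max(), r[u[0]].round(4),r[u[-1]].round(4))
    # first plateau px
    pk=np.where(ok&(abs(r[:,2]-np.median(L[pl][:,2]))<.002))[0]; print("   plateau",pk.min(),r[pk.min()].round(4),pk.max(),r[pk.max()].round(4))
```

```text
plateau z [-0.0026  0.0004  0.0012]
225 228 319 [ 0.0259 -0.0283  0.0013] [0.0221 0.0177 0.0115]
   plateau 228 [ 0.0259 -0.0283  0.0013] 306 [0.0259 0.0101 0.001 ]
235 228 330 [ 0.0205 -0.0286  0.0014] [0.0163 0.0238 0.0119]
   plateau 228 [ 0.0205 -0.0286  0.0014] 322 [0.0209 0.0181 0.0003]
245 228 338 [ 0.0151 -0.0289  0.0014] [0.0111 0.0281 0.0105]
   plateau 228 [ 0.0151 -0.0289  0.0014] 333 [0.0147 0.0241 0.0023]
255 206 362 [ 0.0084 -0.041   0.0041] [0.008  0.0398 0.0048]
   plateau 229 [ 0.0098 -0.0286  0.0011] 361 [0.0091 0.0386 0.0024]
265 196 371 [ 0.008  -0.0436 -0.0065] [ 0.0082  0.0415 -0.0071]
   plateau 226 [ 0.0055 -0.0299 -0.0015] 340 [ 0.0054  0.0275 -0.0016]
275 189 378 [ 0.0085 -0.044  -0.0174] [ 0.0082  0.0422 -0.0171]
   plateau 228 [-0.0013 -0.0296  0.0007] 316 [-0.0011  0.0157  0.0003]
285 182 385 [ 0.0081 -0.0449 -0.0256] [ 0.0082  0.0428 -0.0259]
   plateau 228 [-0.0059 -0.0295 -0.0015] 314 [-0.0077  0.015   0.0016]
295 216 351 [ 0.0058 -0.0296 -0.0298] [ 0.0048  0.0279 -0.0284]
   plateau 230 [-0.0132 -0.0292  0.001 ] 308 [-0.0124  0.0118 -0.0004]
305 217 350 [-0.0001 -0.0298 -0.0283] [ 0.0001  0.0277 -0.0287]
   plateau 230 [-0.0195 -0.0295  0.0014] 294 [-0.0178  0.0045 -0.0014]
```

Call:
move_arm(
  deltas=[0.03, 0.005, 0, 0, 0, -0.02, 0.3, 0.08, 0.013, 0, 0, 0, -0.04, 0.3, 0.13, 0.022, 0, 0, 0, -0.06, 0.3, 0.18, 0.032, 0, 0, 0, -0.09, 0.3, 0.23, 0.042, 0, 0, 0, -0.115, 0.3, 0.28, 0.052, 0, 0, 0, -0.14, 0.3, 0.33, 0.061, 0, 0, 0, -0.165, 0.3, 0.37, 0.068, 0.01, 0, 0, -0.19, 0.3, 0.396, 0.073, 0.03, 0, 0, -0.201, 0.3, 0.396, 0.073, 0.043, 0, 0, -0.201, 0.3, 0.396, 0.073, 0.043, 0, 0, -0.201, 0.3, 0.396, 0.073, 0.043, 0, 0, -0.201, 0.3],
)

```text
t: 6.9
tool_pos: [0.4847, 0.2331, 0.0807]
orientation: [-1.892, -2.508, 0.001]
force: [1.1, 0.2, -0.8]
opening: 0.0572
gripper_force: 19.8
```

Run:
```python
from ov import *
S()
a,P=shot("wrist"); K,W,T=cam(); np.save("w4.npy",P); save(a,"w4.png")
print("yaw",np.arctan2(T[1,1],T[0,1])); R=np.array([[np.cos(.2786),np.sin(.2786)],[-np.sin(.2786),np.cos(.2786)]])
print(proj(np.c_[PINS@R+[.4832,.2341],np.full(6,.0185)],K,W).round(0).tolist())
c=cv2.resize(a[120:340,170:400],None,fx=2.6,fy=2.6,interpolation=cv2.INTER_CUBIC); save(c,"w4c.png")
```

```text
{'t': 6.9, 'q': [0.3531, 0.0882, 1.8147, -0.0003, 1.2392, 0.0754], 'tool_pos': [0.4847, 0.2331, 0.0807], 'orientation': [-1.8924, -2.5076, 0.0008], 'force': [1.1282, 0.1688, -0.7682], 'opening': 0.0572, 'gripper_force': 19.7816}
yaw 0.2776506400688985
[[233.0, 200.0], [236.0, 257.0], [253.0, 176.0], [256.0, 277.0], [321.0, 195.0], [318.0, 261.0]]
```

View pics/w4c.png

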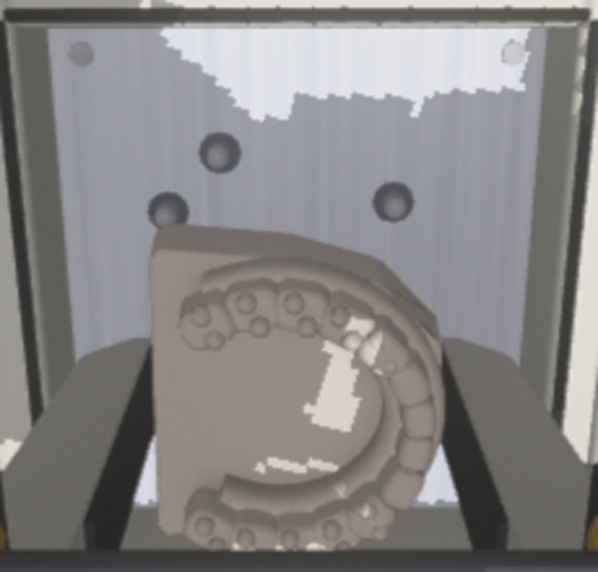

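Three left-hand pins show clearly next to the held cast, at crop positions (220,152), (168,210) and (394,202). That gives the cast-to-nest offset directly.

```bash
cat > rel.py <<'E'
from ov import *
def rel(a,P,g,zu=.0142,zp=.0185,r=7):
    K,W,T=cam(); L=(P-T[:3,3])@T[:3,:3]
    b=blobs(a,g,r); X=(ray(b,zp,K,W)-T[:3,3])@T[:3,:3]
    # model x->tool y, model y(left)->tool x
    M=PINS[[0,2,4]][:,::-1]; 
    print("blobs",b.round(1).tolist()); D=X[:,:2]-M; print("nest-in-tool per pin mm",(D*1000).round(2).tolist(),"mean",(D.mean(0)*1000).round(2))
    print("dyaw from pins", np.arctan2(*( (X[2]-X[0])[:2]))-np.arctan2(M[2,0]-M[0,0],M[2,1]-M[0,1]))
    C=np.linalg.inv(T)@W; xs=[];us=[]
    for u in range(236,276,3):
        col=L[150:260,u,2]; v=150+np.where(col<.0155+.004)[0].min()
        d=C[:3,:3]@np.array([(u-K[0,2])/K[0,0],(v-.5-K[1,2])/K[1,1],1]); q=C[:3,3]+d*((zu-C[2,3])/d[2]); xs.append(q[0]);us.append(q[1])
    print("left edge x",(np.array(xs)*1000).round(1).tolist(),"y",(np.array(us)*1000).round(1).tolist())
    f=[]
    for v in range(290,330,5):
        rr=L[v]; ok=(rr[:,2]>-.06)&(rr[:,2]<-.005)&(abs(rr[:,1])<.06); u=np.where(ok)[0]; f.append((rr[u[0],1]+rr[u[-1],1])/2)
    print("finger mid y",(np.array(f)*1000).round(2).tolist())
E
python3 - <<'E'
from rel import *
rel(cv2.imread("pics/w4.png")[:,:,::-1],np.load("w4.npy"),[(234.6,200.8),(254.6,178.5),(321.5,197.7)])
E
```

```text
blobs [[235.4, 198.9], [256.1, 176.8], [320.0, 195.4]]
nest-in-tool per pin mm [[1.79, -0.05], [0.82, 0.62], [1.16, -2.07]] mean [ 1.26 -0.5 ]
dyaw from pins -0.0092245301415705
left edge x [32.7, 32.7, 32.7, 32.2, 32.2, 32.2, 32.2, 31.6, 31.6, 31.6, 31.6, 31.1, 31.1, 31.0] y [-26.2, -24.7, -23.1, -21.6, -20.0, -18.4, -16.9, -15.3, -13.7, -12.2, -10.6, -9.0, -7.5, -5.9]
finger mid y [-2.14, -2.0, -2.12, -1.95, -2.21, -1.78, -1.76, -1.65]
```

Run:
```python
from rel import *
a=cv2.imread("pics/w4.png"); g=cv2.resize(cv2.cvtColor(a,cv2.COLOR_BGR2GRAY),None,fx=4,fy=4,interpolation=cv2.INTER_CUBIC)
K,W,T=cam(); M=PINS[[0,2,4]][:,::-1]; cs=[]
for u,v in[(234.8,201),(254.6,178.5),(321.4,197.7)]:
    x,y=int((u+.5)*4),int((v+.5)*4); w=g[y-48:y+48,x-48:x+48]
    c=cv2.HoughCircles(cv2.GaussianBlur(w,(0,0),2),cv2.HOUGH_GRADIENT,1.2,200,param1=80,param2=10,minRadius=22,maxRadius=40)
    c=c[0,0]; cs.append(((x-48+c[0])/4-.5,(y-48+c[1])/4-.5)); print(cs[-1],c[2]/4)
for z in(.0135,):
    X=(ray(np.array(cs),z,K,W)-T[:3,3])@T[:3,:3]; print(z,((X[:,:2]-M)*1000).round(2).tolist(),((X[:,:2]-M).mean(0)*1000).round(2))
P=np.load("w4.npy"); L=(P-T[:3,3])@T[:3,:3]
print("disc z",[P[int(v)-0,int(u),2].round(4) for u,v in cs])
# heel plateau edge line
q=[]
for v in range(222,318,4):
    r=L[v]; ok=np.where((abs(r[:,2]-.0007)<.0025)&(r[:,1]<-.02)&(r[:,1]>-.034))[0]
    if len(ok): q.append(r[ok.min()])
q=np.array(q); print("heel slope",np.polyfit(q[:,0],q[:,1],1),q[[0,-1]].round(4).tolist())
```

```text
(np.float32(234.0), np.float32(201.75)) 8.41
(np.float32(254.35), np.float32(178.05)) 8.14
(np.float32(320.2), np.float32(196.75)) 8.08
0.0135 [[-1.63, -1.86], [-1.1, -0.96], [-1.14, -1.35]] [-1.29 -1.39]
disc z [np.float64(0.0206), np.float64(0.0207), np.float64(0.0177)]
heel slope [ 0.01433741 -0.03032722] [[0.0279, -0.0297, 0.0022], [-0.0243, -0.0301, 0.0019]]
```

Call:
move_arm(
  deltas=[-0.0009, -0.0003, 0.01, 0, 0, 0, 0.3, -0.0009, -0.0003, 0.022, 0, 0, 0, 0.3, -0.0009, -0.0003, 0.032, 0, 0, 0, 0.3, -0.0009, -0.0003, 0.039, 0, 0, 0, 0.3, -0.0009, -0.0003, 0.043, 0, 0, 0, 0.3, -0.0009, -0.0003, 0.043, 0, 0, 0, 0.3],
)

```text
t: 7.7
tool_pos: [0.4844, 0.2331, 0.0373]
orientation: [-1.891, -2.509, 0.001]
force: [0.0, -0.9, -1.6]
opening: 0.0575
gripper_force: 19.8
```

Run:
```python
from rel import *
S()
a,P=shot("wrist"); K,W,T=cam(); np.save("w5.npy",P); save(a,"w5.png")
c=cv2.resize(a[120:340,170:400],None,fx=2.6,fy=2.6,interpolation=cv2.INTER_CUBIC); save(c,"w5c.png")
```

```text
{'t': 7.7, 'q': [0.3532, 0.1462, 1.8396, -0.0, 1.1564, 0.0741], 'tool_pos': [0.4844, 0.2331, 0.0373], 'orientation': [-1.8907, -2.5085, 0.0008], 'force': [0.0372, -0.9308, -1.6443], 'opening': 0.0575, 'gripper_force': 19.7808}
```

View pics/w5c.png

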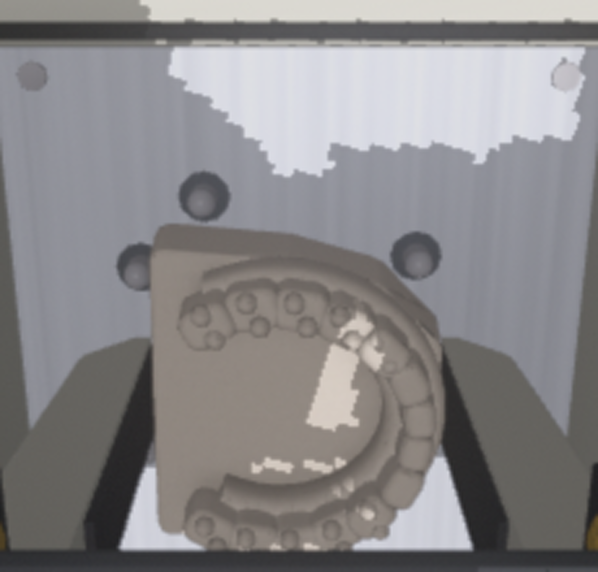

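The pins now show at crop positions (204,197), (137,267) and (415,256), with the cast's left bottom edge near row 228. I'll recompute the offset.

Run:
```python
from rel import *
a=cv2.imread("pics/w5.png"); g=cv2.resize(cv2.cvtColor(a,cv2.COLOR_BGR2GRAY),None,fx=4,fy=4,interpolation=cv2.INTER_CUBIC)
K,W,T=cam(); M=PINS[[2,4]][:,::-1]; cs=[]
for u,v in[(170+204/2.6,120+197/2.6),(170+415.5/2.6,120+256/2.6)]:
    x,y=int((u+.5)*4),int((v+.5)*4); w=g[y-52:y+52,x-52:x+52]
    c=cv2.HoughCircles(cv2.GaussianBlur(w,(0,0),2),cv2.HOUGH_GRADIENT,1.2,200,param1=80,param2=10,minRadius=26,maxRadius=46)[0,0]
    cs.append(((x-52+c[0])/4-.5,(y-52+c[1])/4-.5)); print((u,v),cs[-1],c[2]/4)
for z in(.0135,.0175):
    X=(ray(np.array(cs),z,K,W)-T[:3,3])@T[:3,:3]; print(z,((X[:,:2]-M)*1000).round(2).tolist(),((X[:,:2]-M).mean(0)*1000).round(2))
P=np.load("w5.npy"); L=(P-T[:3,3])@T[:3,:3]
for f in("w3","w4","w5"):
    # same held geometry: finger inner faces in tool frame using current T only valid for w5
    pass
k=(abs(L[...,0])<.012)&(abs(L[...,2]+.02)<.006); y=L[...,1][k]; print("fing outer",y.min(),y.max(),"inner",y[y<-.02].max(),y[y>.02].min(),len(y))
for v in(270,290,310):
    r=L[v]; print(v,[(i,r[i].round(4).tolist()) for i in list(range(222,234,2))+list(range(336,352,3))])
```

```text
(248.46153846153845, 195.76923076923077) (np.float32(247.7), np.float32(195.2)) 9.71
(329.80769230769226, 218.46153846153845) (np.float32(329.2), np.float32(217.7)) 9.5
0.0135 [[-1.4, -1.05], [-1.46, -0.84]] [-1.43 -0.94]
0.0175 [[-0.33, -0.61], [-0.1, -1.41]] [-0.22 -1.01]
fing outer -0.09290898260459785 0.10242563717578099 inner -0.030012529733896568 0.020675402466093694 2251
270 [(222, [0.0073, -0.0312, -0.0085]), (224, [0.0072, -0.0303, -0.0083]), (226, [0.0045, -0.0303, -0.0032]), (228, [0.002, -0.0302, 0.0016]), (230, [0.0022, -0.0291, 0.0012]), (232, [0.002, -0.0282, 0.0017]), (336, [0.0061, 0.0238, -0.0062]), (339, [0.0053, 0.0256, -0.0047]), (342, [0.0053, 0.027, -0.0048]), (345, [0.0072, 0.0278, -0.0084]), (348, [0.0092, 0.0284, -0.0123]), (351, [0.0092, 0.0298, -0.0123])]
290 [(222, [0.0001, -0.0306, -0.0146]), (224, [-0.002, -0.0304, -0.0111]), (226, [-0.0054, -0.0305, -0.0055]), (228, [-0.0201, -0.0341, 0.0192]), (230, [-0.0094, -0.0297, 0.0013]), (232, [-0.0092, -0.0286, 0.0009]), (336, [-0.0028, 0.0237, -0.0098]), (339, [-0.0064, 0.0263, -0.0038]), (342, [-0.0036, 0.0269, -0.0084]), (345, [0.0008, 0.0268, -0.0158]), (348, [0.0044, 0.0269, -0.0219]), (351, [0.008, 0.0269, -0.0279])]
310 [(222, [-0.0378, -0.0397, 0.0255]), (224, [-0.0375, -0.0384, 0.0251]), (226, [-0.0379, -0.0372, 0.0256]), (228, [-0.0377, -0.0359, 0.0253]), (230, [-0.0222, -0.0305, 0.0023]), (232, [-0.0217, -0.0293, 0.0016]), (336, [-0.0385, 0.0307, 0.0266]), (339, [nan, nan, nan]), (342, [-0.038, 0.0343, 0.0257]), (345, [-0.0375, 0.036, 0.0251]), (348, [-0.0043, 0.027, -0.0242]), (351, [-0.0004, 0.027, -0.03])]
```

Call:
move_arm(
  deltas=[-0.0009, 0.0004, 0, 0, 0, 0, 0.3, -0.0009, 0.0004, 0, 0, 0, 0, 0.3, -0.0009, 0.0004, 0.002, 0, 0, 0, 0.3, -0.0009, 0.0004, 0.004, 0, 0, 0, 0.3, -0.0009, 0.0004, 0.005, 0, 0, 0, 0.3, -0.0009, 0.0004, 0.005, 0, 0, 0, 0.3],
)

```text
t: 8.5
tool_pos: [0.4851, 0.2324, 0.0325]
orientation: [-1.891, -2.509, 0.0]
force: [0.0, 0.3, -0.1]
opening: 0.0574
gripper_force: 19.8
```

Call:
move_arm(
  deltas=[0, 0, 0.001, 0, 0, 0, 0.3, 0, 0, 0.002, 0, 0, 0, 0.3, 0, 0, 0.003, 0, 0, 0, 0.3, 0, 0, 0.004, 0, 0, 0, 0.3, 0, 0, 0.0047, 0, 0, 0, 0.3, 0, 0, 0.0047, 0, 0, 0, 0.3],
)

```text
t: 9.25
tool_pos: [0.4852, 0.2324, 0.0279]
orientation: [-1.891, -2.509, 0.0]
force: [-0.5, -0.3, -1.7]
opening: 0.0571
gripper_force: 19.8
```

Call:
move_arm(
  deltas=[0, 0, 0.0005, 0, 0, 0, 0.3, 0, 0, 0.001, 0, 0, 0, 0.3, 0, 0, 0.0015, 0, 0, 0, 0.3, 0, 0, 0.0015, 0, 0, 0, 0.3],
)

```text
t: 9.75
tool_pos: [0.4853, 0.2324, 0.0274]
orientation: [1.891, 2.509, -0.0]
force: [-5.4, -2.1, 9.5]
opening: 0.0573
gripper_force: 20.4
```

Call:
move_arm(
  deltas=[0, 0, -0.0005, 0, 0, 0, 0.64, 0, 0, -0.0005, 0, 0, 0, 0.68, 0, 0, -0.0005, 0, 0, 0, 0.72, 0, 0, -0.0005, 0, 0, 0, 0.75, 0, 0, -0.0005, 0, 0, 0, 0.75, 0, 0, -0.01, 0, 0, 0, 0.75, 0, 0, -0.03, 0, 0, 0, 0.75, 0, 0, -0.06, 0, 0, 0, 0.75, 0, 0, -0.1, 0, 0, 0, 0.75, 0, 0, -0.14, 0, 0, 0, 0.75, 0, 0, -0.14, 0, 0, 0, 0.75, 0, 0, -0.14, 0, 0, 0, 0.75],
)

```text
t: 11.25
tool_pos: [0.4852, 0.2324, 0.1665]
orientation: [1.891, 2.509, 0.0]
force: [0.5, -0.1, -0.3]
opening: 0.0694
gripper_force: 0.0
```

Run:
```python
from ov import *
S()
a,P=shot("wrist"); K,W,T=cam(); np.save("w6.npy",P); save(a,"w6.png")
L=(P-T[:3,3])@T[:3,:3]; 
m=(abs(L[...,0])<.01)&(abs(L[...,1]+.01)<.012); print("plateau z",np.percentile(P[m][:,2],[10,50,90]).round(4))
# tilt of plateau & teeth
c=cv2.resize(a[150:350,180:410],None,fx=2.6,fy=2.6,interpolation=cv2.INTER_CUBIC); save(c,"w6c.png")
```

```text
{'t': 11.25, 'q': [0.3514, 0.0011, 1.7396, -0.0, 1.4007, 0.0724], 'tool_pos': [0.4852, 0.2324, 0.1665], 'orientation': [1.8909, 2.5086, 0.0003], 'force': [0.516, -0.0772, -0.3437], 'opening': 0.0694, 'gripper_force': 0.0}
plateau z [0.0255 0.0264 0.0273]
```

View pics/w6c.png

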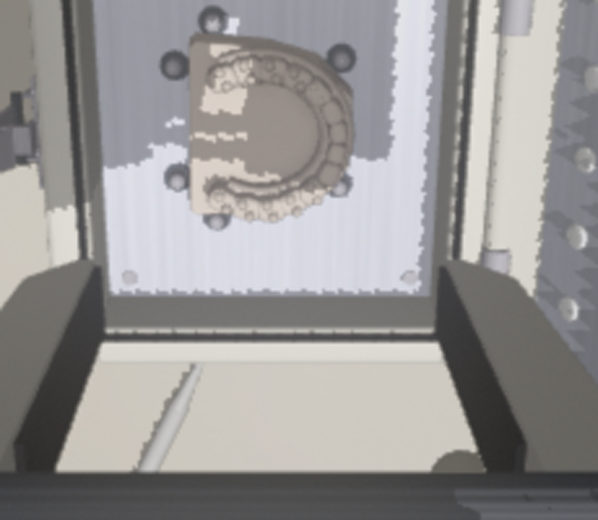

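The cast sits evenly inside the six pins, seen at crop positions (212,20), (175,65), (342,57), (178,178), (217,218) and (340,183). Its base top is at 26.4 mm against 27 mm expected, so it is home.

Run:
```python
from h import *
for n in("top","scene","w1"):
    P=np.load(n+".npy"); L=(P[...,:2]-[.4852,.2324])@np.array([[.9614,-.2751],[.2751,.9614]])
    for x in np.arange(.16,.42,.04):
        r=[]
        for y in(-.15,-.09,-.03,.03,.09,.15):
            k=(abs(L[...,0]-x)<.02)&(abs(L[...,1]-y)<.03); r.append(round(float(np.nanpercentile(P[k][:,2],99)),3) if k.sum()>3 else None)
        print(n,round(x,2),r)
```

```text
top 0.16 [0.096, 0.182, 0.202, 0.202, 0.183, 0.009]
top 0.2 [0.096, 0.03, 0.031, 0.008, 0.01, 0.01]
top 0.24 [0.093, 0.03, 0.025, 0.008, 0.009, 0.01]
top 0.28 [0.009, 0.046, 0.016, 0.008, 0.011, 0.011]
top 0.32 [0.011, 0.047, 0.05, 0.009, 0.009, 0.012]
top 0.36 [0.058, 0.041, 0.054, 0.011, 0.011, 0.008]
top 0.4 [0.101, 0.082, 0.013, 0.01, 0.009, 0.008]
scene 0.16 [0.094, 0.177, 0.197, 0.197, None, None]
scene 0.2 [0.093, None, 0.027, 0.004, None, None]
scene 0.24 [None, None, 0.024, 0.004, None, None]
scene 0.28 [None, 0.046, 0.003, 0.004, 0.003, None]
scene 0.32 [None, 0.044, 0.05, 0.004, 0.004, None]
scene 0.36 [0.069, None, 0.052, 0.005, 0.004, 0.003]
scene 0.4 [0.102, 0.075, 0.031, 0.004, 0.005, 0.004]
w1 0.16 [None, None, 0.195, 0.195, 0.179, 0.001]
w1 0.2 [None, None, None, 0.0, 0.002, 0.001]
w1 0.24 [0.001, None, 0.002, 0.002, 0.001, 0.001]
w1 0.28 [0.001, 0.041, 0.015, 0.001, 0.001, 0.002]
w1 0.32 [0.001, 0.042, 0.046, 0.001, 0.002, 0.002]
w1 0.36 [0.028, 0.021, 0.047, 0.001, 0.001, 0.001]
w1 0.4 [0.02, 0.019, None, None, None, None]
```

Call:
move_arm(
  deltas=[0, 0, -0.05, 0, 0, 0, 0.4, 0, 0.02, -0.095, 0, 0, 0, 0, 0, 0.06, -0.095, 0, 0, 0, 0, 0, 0.11, -0.095, 0, 0, 0, 0, 0, 0.15, -0.095, 0, 0, 0, 0, 0, 0.19, -0.095, 0, 0, 0, 0, 0, 0.2, -0.095, 0, 0, 0, 0, 0, 0.2, -0.095, 0, 0, 0, 0, 0, 0.2, -0.095, 0, 0, 0, 0],
)

```text
t: 12.42
tool_pos: [0.6768, 0.2874, 0.2604]
orientation: [-1.89, -2.508, 0.002]
force: [-0.2, 0.3, 0.2]
opening: 0.0007
gripper_force: 0.0
```

Call:
move_arm(
  deltas=[0, 0, 0.03, 0, 0, 0, 0, 0, 0, 0.06, 0, 0, 0, 0, 0, -0.01, 0.07, 0, 0, 0, 0, 0, -0.02, 0.07, 0, 0, 0, 0, 0, -0.027, 0.07, 0, 0, 0, 0, 0, -0.033, 0.07, 0, 0, 0, 0, 0, -0.04, 0.07, 0, 0, 0, 0, 0, -0.048, 0.07, 0, 0, 0, 0, 0, -0.056, 0.07, 0, 0, 0, 0, 0, -0.064, 0.07, 0, 0, 0, 0, 0, -0.072, 0.07, 0, 0, 0, 0, 0, -0.08, 0.07, 0, 0, 0, 0],
)

```text
t: 13.92
tool_pos: [0.5998, 0.2652, 0.1911]
orientation: [-1.891, -2.508, 0.001]
force: [2.9, 0.2, 0.7]
opening: 0.0004
gripper_force: 1.3
```

Call:
move_arm(
  deltas=[0, -0.007, 0, 0, 0, 0, 0, 0, -0.014, 0, 0, 0, 0, 0, 0, -0.021, 0, 0, 0, 0, 0, 0, -0.028, 0, 0, 0, 0, 0, 0, -0.035, 0, 0, 0, 0, 0, 0, -0.042, 0, 0, 0, 0, 0, 0, -0.049, 0, 0, 0, 0, 0, 0, -0.056, 0, 0, 0, 0, 0, 0, -0.063, 0, 0, 0, 0, 0, 0, -0.068, 0, 0, 0, 0, 0],
)

```text
t: 15.18
tool_pos: [0.5347, 0.2466, 0.1914]
orientation: [-1.891, -2.509, 0.0]
force: [0.8, 0.4, 1.0]
opening: 0.0004
gripper_force: 0.4
```

```bash
cat > hood.py <<'E'
from h import *
def hood(n="scene"):
    im,P=shot(n); d=P[...,:2]-[.4852,.2324]; L=d@np.array([[.9614,-.2751],[.2751,.9614]])
    X=L[...,0]-.074; Z=P[...,2]-.042
    m=(abs(abs(L[...,1])-.055)<.027)&(np.hypot(X,Z)<.18)&(np.hypot(X,Z)>.06)&(Z>.01)&(X<.075)
    q=np.c_[X[m],Z[m]]; 
    if len(q)<20: print("few",len(q)); return im,P
    # outer-face angle: histogram over th of points on plane h=.026
    best=max(((np.abs(q@[np.sin(t),np.cos(t)]-.026)<.0025).sum(),t) for t in np.arange(-.05,2,.005))
    print(n,"hood fit",best,len(q)); return im,P
E
python3 - <<'E'
from hood import *
S(); hood("scene"); hood("top")
E
```

```text
{'t': 15.175, 'q': [0.3451, 0.1207, 1.5686, 0.0, 1.4525, 0.066], 'tool_pos': [0.5347, 0.2466, 0.1914], 'orientation': [-1.8908, -2.5087, 0.0004], 'force': [0.817, 0.3716, 0.9705], 'opening': 0.0004, 'gripper_force': 0.4312}
scene hood fit (np.int64(114), np.float64(1.0749999999999993)) 332
top hood fit (np.int64(130), np.float64(1.1399999999999995)) 275
```

Call:
move_arm(
  deltas=[0, -0.006, 0, 0, 0, 0, 0, 0, -0.012, 0, 0, 0, 0, 0, 0, -0.018, 0, 0, 0, 0, 0, 0, -0.024, 0, 0, 0, 0, 0, 0, 0.02, -0.01, 0, 0, 0, 0, 0, 0.02, -0.06, 0, 0, 0, 0, 0, 0.02, -0.1, 0, 0, 0, 0, 0, 0.02, -0.1, 0, 0, 0, 0],
)

```text
t: 16.27
tool_pos: [0.556, 0.2528, 0.2961]
orientation: [1.889, 2.506, 0.009]
force: [0.6, -0.7, 0.2]
opening: 0.0005
gripper_force: 0.0
```

Run:
```python
from hood import *
S(); hood("scene"); hood("top")
```

```text
{'t': 16.275, 'q': [0.3428, 0.135, 1.3632, 0.0001, 1.6364, 0.0638], 'tool_pos': [0.556, 0.2528, 0.2961], 'orientation': [1.8887, 2.5057, 0.0093], 'force': [0.6219, -0.6972, 0.2439], 'opening': 0.0005, 'gripper_force': 0.0}
scene hood fit (np.int64(62), np.float64(0.8899999999999995)) 258
top hood fit (np.int64(226), np.float64(0.9699999999999995)) 404
```

Call:
move_arm(
  deltas=[0, -0.03, 0, 0, 0, 0, 0, 0, -0.06, 0, 0, 0, 0, 0, 0, -0.09, 0, 0, 0, 0, 0, 0, -0.12, 0, 0, 0, 0, 0, 0, -0.15, 0, 0, 0, 0, 0, 0, -0.16, 0, 0, 0, 0, 0, 0, -0.16, 0, 0, 0, 0, 0, 0, -0.16, 0, 0, 0, 0, 0],
)

```text
t: 17.38
tool_pos: [0.4011, 0.2083, 0.291]
orientation: [-1.891, -2.508, 0.001]
force: [0.2, 0.2, 1.0]
opening: 0.0003
gripper_force: 0.0
```

Run:
```python
from hood import *
S(); hood("scene"); hood("top")
```

```text
{'t': 17.375, 'q': [0.3654, -0.2953, 1.78, -0.0, 1.6574, 0.0865], 'tool_pos': [0.4011, 0.2083, 0.291], 'orientation': [-1.891, -2.5084, 0.0006], 'force': [0.196, 0.2459, 0.9551], 'opening': 0.0003, 'gripper_force': 0.0}
scene hood fit (np.int64(36), np.float64(0.8099999999999995)) 200
top hood fit (np.int64(162), np.float64(0.8449999999999995)) 271
```

Falling by itself. Waiting clear of it.

Call:
move_arm(
  deltas=[0, 0, 0, 0, 0, 0, 0, 0, 0, 0, 0, 0, 0, 0, 0, 0, 0, 0, 0, 0, 0, 0, 0, 0, 0, 0, 0, 0, 0, 0, 0, 0, 0, 0, 0, 0, 0, 0, 0, 0, 0, 0, 0, 0, 0, 0, 0, 0, 0, 0, 0, 0, 0, 0, 0, 0, 0, 0, 0, 0, 0, 0, 0, 0, 0, 0, 0, 0, 0, 0, 0, 0, 0, 0, 0, 0, 0, 0, 0, 0, 0, 0, 0, 0],
)

```text
t: 18.98
tool_pos: [0.4007, 0.2082, 0.2914]
orientation: [1.891, 2.509, -0.0]
force: [0.8, -0.3, -0.5]
opening: 0.0004
gripper_force: 0.0
```

Call:
move_arm(
  deltas=[0, 0, 0, 0, 0, 0, 0, 0, 0, 0, 0, 0, 0, 0, 0, 0, 0, 0, 0, 0, 0, 0, 0, 0, 0, 0, 0, 0, 0, 0, 0, 0, 0, 0, 0, 0, 0, 0, 0, 0, 0, 0, 0, 0, 0, 0, 0, 0, 0, 0, 0, 0, 0, 0, 0, 0, 0, 0, 0, 0, 0, 0, 0, 0, 0, 0, 0, 0, 0, 0, 0, 0, 0, 0, 0, 0, 0, 0, 0, 0, 0, 0, 0, 0],
)

```text
t: 20.48
tool_pos: [0.4007, 0.2082, 0.2914]
orientation: [-1.891, -2.509, 0.0]
force: [0.5, 0.2, 0.2]
opening: 0.0011
gripper_force: 0.0
```

Call:
move_arm(
  deltas=[0, 0, 0, 0, 0, 0, 0, 0, 0, 0, 0, 0, 0, 0, 0, 0, 0, 0, 0, 0, 0, 0, 0, 0, 0, 0, 0, 0, 0, 0, 0, 0, 0, 0, 0, 0, 0, 0, 0, 0, 0, 0, 0, 0, 0, 0, 0, 0, 0, 0, 0, 0, 0, 0, 0, 0, 0, 0, 0, 0, 0, 0, 0, 0, 0, 0, 0, 0, 0, 0, 0, 0, 0, 0, 0, 0, 0, 0, 0, 0, 0, 0, 0, 0],
)

```text
t: 21.98
tool_pos: [0.4007, 0.2082, 0.2914]
orientation: [1.891, 2.509, 0.0]
force: [0.7, -0.4, -0.3]
opening: 0.0002
gripper_force: 0.0
```

```bash
cat > lid.py <<'E'
from hood import *
def lid(n="wrist"):
    im,P=shot(n); L=(P[...,:2]-[.4852,.2324])@np.array([[.9614,-.2751],[.2751,.9614]])
    m=(L[...,0]>-.075)&(L[...,0]<.07)&(abs(L[...,1])<.075)&(P[...,2]>.055)&(P[...,2]<.12)
    if m.sum()<30: print("few"); return im
    a=np.polyfit(L[...,0][m],P[...,2][m],1); r=P[...,2][m]-np.polyval(a,L[...,0][m]); k=abs(r)<.003
    a=np.polyfit(L[...,0][m][k],P[...,2][m][k],1)
    l=(abs(L[...,0]+.086)<.006)&(abs(L[...,1])<.03)&(P[...,2]>.05); f=(abs(L[...,0]-.04)<.03)&(abs(L[...,1])<.07)
    print(n,"angle",-np.arctan(a[0]).round(4),k.sum(),"lip z",np.median(P[l][:,2]).round(4),l.sum(),"z at hinge",np.polyval(a,.074).round(4)); return im
E
python3 - <<'E'
from lid import *
S(); hood("top"); lid("wrist"); lid("top"); lid("scene")
E
```

```text
{'t': 21.975, 'q': [0.3656, -0.2971, 1.7807, -0.0, 1.6581, 0.0866], 'tool_pos': [0.4007, 0.2082, 0.2914], 'orientation': [1.8909, 2.5088, 0.0], 'force': [0.7169, -0.3519, -0.2507], 'opening': 0.0002, 'gripper_force': 0.0}
top hood fit (np.int64(167), np.float64(0.05999999999999994)) 377
wrist angle 0.0699 16411 lip z 0.3849 4942 z at hinge 0.0679
top angle 0.0695 227 lip z 0.7032 173 z at hinge 0.0681
scene angle 0.0681 599 lip z 0.3296 170 z at hinge 0.0693
```

Call:
move_arm(
  deltas=[0, 0.001, 0.04, 0, 0, 0, 0, 0, 0.001, 0.09, 0, 0, 0, 0, 0, 0.001, 0.14, 0, 0, 0, 0, 0, 0.001, 0.17, 0, 0, 0, 0, 0, 0.001, 0.185, 0, 0, 0, 0, 0, 0.001, 0.192, 0, 0, 0, 0, 0, 0.001, 0.192, 0, 0, 0, 0, 0, 0.001, 0.192, 0, 0, 0, 0],
)

```text
t: 23.18
tool_pos: [0.4026, 0.2088, 0.1008]
orientation: [1.89, 2.508, 0.003]
force: [0.3, -0.3, -0.4]
opening: 0.0006
gripper_force: 0.0
```

Run:
```python
from lid import *
S(); lid("top"); lid("scene"); hood("top")
```

```text
{'t': 23.175, 'q': [0.3654, -0.1746, 2.0296, 0.0, 1.2843, 0.0864], 'tool_pos': [0.4026, 0.2088, 0.1008], 'orientation': [1.8902, 2.5079, 0.003], 'force': [0.3479, -0.3255, -0.4319], 'opening': 0.0006, 'gripper_force': 0.0}
top angle 0.0647 302 lip z 0.5128 119 z at hinge 0.0681
scene angle 0.0715 540 lip z 0.1326 143 z at hinge 0.0692
top hood fit (np.int64(133), np.float64(0.06499999999999993)) 276
```

Call:
move_arm(
  deltas=[0, 0, 0.004, 0, 0, 0, 0, 0, 0, 0.007, 0, 0, 0, 0, 0, 0, 0.009, 0, 0, 0, 0, 0, 0, 0.01, 0, 0, 0, 0, 0, 0, 0.011, 0, 0, 0, 0, 0, 0, 0.012, 0, 0, 0, 0, 0, 0, 0.012, 0, 0, 0, 0],
)

```text
t: 24.2
tool_pos: [0.4017, 0.2085, 0.0878]
orientation: [1.891, 2.509, 0.0]
force: [-2.5, -0.9, 6.1]
opening: 0.0005
gripper_force: 2.5
```

Call:
move_arm(
  deltas=[0, 0, 0.0005, 0, 0, 0, 0, 0, 0, 0.001, 0, 0, 0, 0, 0, 0, 0.001, 0, 0, 0, 0],
)

```text
t: 24.58
tool_pos: [0.4018, 0.2086, 0.087]
orientation: [1.891, 2.509, 0.0]
force: [-3.1, -1.0, 7.2]
opening: 0.0002
gripper_force: 3.6
```

Call:
move_arm(
  deltas=[0, 0, 0.0005, 0, 0, 0, 0, 0, 0, 0.001, 0, 0, 0, 0, 0, 0, 0.001, 0, 0, 0, 0],
)

```text
t: 24.95
tool_pos: [0.4018, 0.2086, 0.086]
orientation: [1.891, 2.509, 0.001]
force: [-2.7, -0.5, 7.1]
opening: 0.0006
gripper_force: 3.4
```

Call:
move_arm(
  deltas=[0, 0, 0.0005, 0, 0, 0, 0, 0, 0, 0.0007, 0, 0, 0, 0, 0, 0, 0.0007, 0, 0, 0, 0],
)

```text
t: 25.32
tool_pos: [0.4017, 0.2086, 0.0853]
orientation: [1.891, 2.509, 0.0]
force: [-3.4, -1.4, 7.8]
opening: 0.0002
gripper_force: 3.5
```

Call:
move_arm(
  deltas=[0, 0, 0.0005, 0, 0, 0, 0, 0, 0, 0.0007, 0, 0, 0, 0, 0, 0, 0.0007, 0, 0, 0, 0],
)

```text
t: 25.7
tool_pos: [0.4017, 0.2086, 0.0846]
orientation: [1.891, 2.509, 0.0]
force: [-3.0, -1.0, 7.5]
opening: 0.0005
gripper_force: 3.4
```

Call:
move_arm(
  deltas=[0, 0, 0.0005, 0, 0, 0, 0, 0, 0, 0.0007, 0, 0, 0, 0, 0, 0, 0.0007, 0, 0, 0, 0],
)

```text
t: 26.08
tool_pos: [0.4017, 0.2086, 0.0838]
orientation: [1.891, 2.509, 0.0]
force: [-3.1, -0.1, 6.5]
opening: 0.0003
gripper_force: 2.9
```

Call:
move_arm(
  deltas=[0, 0, 0.0005, 0, 0, 0, 0, 0, 0, 0.0007, 0, 0, 0, 0, 0, 0, 0.0007, 0, 0, 0, 0],
)

```text
t: 26.45
tool_pos: [0.4016, 0.2086, 0.0828]
orientation: [-1.891, -2.509, -0.0]
force: [-1.4, -0.5, 4.6]
opening: 0.0006
gripper_force: 2.1
```

Run:
```python
from lid import *
S(); lid("top"); lid("scene")
```

```text
{'t': 26.45, 'q': [0.3655, -0.1518, 2.0448, 0.0002, 1.2484, 0.0864], 'tool_pos': [0.4016, 0.2086, 0.0828], 'orientation': [-1.8909, -2.5088, -0.0003], 'force': [-1.4106, -0.5452, 4.6165], 'opening': 0.0006, 'gripper_force': 2.0937}
top angle 0.0156 348 lip z 0.495 117 z at hinge 0.0685
scene angle 0.0272 550 lip z 0.128 126 z at hinge 0.0688
```

Call:
move_arm(
  deltas=[0, 0, 0.0004, 0, 0, 0, 0, 0, 0, 0.0004, 0, 0, 0, 0],
)

```text
t: 26.8
tool_pos: [0.4017, 0.2085, 0.0822]
orientation: [-1.891, -2.509, -0.0]
force: [-2.4, -0.1, 2.7]
opening: 0.0004
gripper_force: 1.4
```

Call:
move_arm(
  deltas=[0, 0, 0.0004, 0, 0, 0, 0, 0, 0, 0.0004, 0, 0, 0, 0],
)

```text
t: 27.05
tool_pos: [0.4016, 0.2085, 0.082]
orientation: [-1.891, -2.509, -0.0]
force: [-2.5, 0.8, 5.0]
opening: 0.0001
gripper_force: 2.7
```

Call:
move_arm(
  deltas=[0, 0, -0.003, 0, 0, 0, 0, 0, 0, -0.01, 0, 0, 0, 0, 0, 0, -0.04, 0, 0, 0, 0, 0, 0, -0.08, 0, 0, 0, 0, 0, 0, -0.13, 0, 0, 0, 0, 0, 0, -0.18, 0, 0, 0, 0, 0, 0, -0.2, 0, 0, 0, 0, 0, 0, -0.2, 0, 0, 0, 0, 0, 0, -0.2, 0, 0, 0, 0],
)

```text
t: 28.18
tool_pos: [0.4009, 0.2081, 0.2796]
orientation: [-1.89, -2.507, 0.004]
force: [0.9, 0.3, -0.7]
opening: 0.0005
gripper_force: 0.0
```

Run:
```python
from lid import *
S(); save(lid("wrist"),"end.png"); lid("top"); lid("scene"); lid("wrist")
```

```text
{'t': 28.175, 'q': [0.3653, -0.2922, 1.7979, -0.0001, 1.639, 0.0864], 'tool_pos': [0.4009, 0.2081, 0.2796], 'orientation': [-1.8901, -2.5074, 0.0042], 'force': [0.8856, 0.2757, -0.6953], 'opening': 0.0005, 'gripper_force': 0.0}
wrist angle 0.0174 17260 lip z 0.3727 5012 z at hinge 0.0679
top angle 0.0167 235 lip z 0.6913 164 z at hinge 0.0682
scene angle 0.0199 633 lip z 0.3225 162 z at hinge 0.069
wrist angle 0.0174 17270 lip z 0.3728 5012 z at hinge 0.0679
```

View pics/end.png

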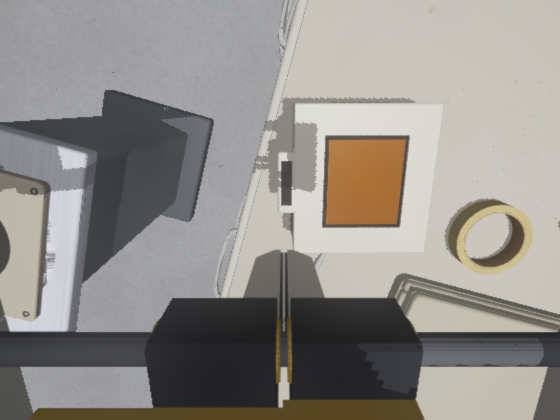

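The hood is shut: the lid covers columns 290–440, and it holds at 0.017 rad with nothing touching it. Handing in.

```bash
python3 -c "
from plant import robot
print(robot.close_job())"
```

```text
the job is handed in; nothing more can be done
None
```

The cast is home between the pins and released. The hood swung down untouched from about 0.95 rad to rest ajar near 0.07 rad. I pressed the lip with about 8 N until the catch snapped, and it now holds at 0.017 rad. I handed the job in just after 28 s, and the arm touched nothing else on the bench.

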